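# Hang the mallet back in the saddler's rack

### The job

Take the wooden mallet out of its bench block and hang it in the empty fork of the tool rack, its head lying front to back like its neighbours. Slide the handle in between the prongs and push it gently back until the handle itself has swung the fork's catch shut behind it and it meets the stop; then let the head rest on the prongs and let go. Do not knock or shift the tools hanging on either side, never force the mallet against the stop or slam it on the rack, and do not work the catch with the gripper.

Things in the scene. Friction and masses are not known exactly. Their poses are not given: they have to be found in the camera images.
- mallet_head (a point): Centre of the wooden mallet's head (mallet about 0.34 kg, varies), upright in the bench block. Head block 58 long (x) x 40 wide (y) x 40 mm high. Handle round, 18 mm, straight down from the head; butt 150 mm below this point. Best gripped by the flat end faces (fingers closing along x): in the rack only about 10 mm are free on each side (y).
- block: Fixed dark wood block 100 x 100 x 62 mm with one round bore in the middle of its top, 22 mm wide and 50 mm deep, in which the mallet's handle stands. Origin at the centre of its underside. Pull the mallet straight up by more than 50 mm to clear it.
- bay_free: The empty fork (fixed): two level steel prongs along its x, pointing to -x, gap 24 mm (y -12 to +12), each 10 mm wide, 12 mm thick. Origin midway between them, at the height of their TOPS (190 mm over the bench), at the rail's front face; the rail top is level with them. Hung mallet: head centre 20 mm above this, handle between the prongs, its centre at x -77 to -43 mm (see fork_mouth).
- fork_mouth (a point): Midway between the rounded prong tips of the empty fork, at their top height (x = -110 mm of bay_free). Behind it, 22 to 30 mm below the prong tops, are the catch and the back stop on one bracket clamped at a depth that is NOT measured: the handle's centre when against the stop lies anywhere 33 to 67 mm behind this point. Feel for it.
- catch (a joint): U-shaped steel catch on an upright pin, rad: 0 to 0.06 at the start = open; near 1.05 = shut around the handle, handle at the stop. The handle meets it some 30 mm before the stop and turns it against 4 to 8 N of steady friction. It stays where it is left. Only the handle may turn it, not the gripper.
- stop (a joint): Back stop: black rubber block 30 mm wide, 20 mm high, behind the catch; the value is how far it is pressed in (m), about 1 mm under 15 N, so it feels nearly rigid: a sharp rise over the catch's friction. Push the handle against it until the whole push is about 12 N, then ease off; keep the mallet's force on stop and catch below 25 N.
- rack: Fixed wooden tool rack that carries five forks 53 mm apart along its y axis (the empty one is one of the middle three). Foot board 160 x 320 x 18 mm, rail 312 mm long, rail top at 190 mm. Origin on the bench below the middle of the rail's front face; x points away from the robot.
- poly_mallet_head (a point): Bystander hanging in a middle fork: mallet with a white cylindrical head 66 mm long (front to back), 42 mm across, top 25 mm above this point; handle 18 mm, 150 mm down from here. This point is 20 mm above the prongs' top faces.
- steel_hammer_head (a point): Bystander hanging in a middle fork: hammer with a dark steel head 82 mm long (front to back), 34 mm wide; the top is 8 mm above this point; handle as above.
- rubber_mallet_head (a point): Bystander hanging in the rack's outermost fork on the -y side: black rubber head 74 mm long, 44 mm across, top 27 mm above this point; handle as above.
- old_mallet_head (a point): Bystander hanging in the rack's outermost fork on the +y side: dark wooden head 70 mm long, 42 mm wide, top 24 mm above this point; handle as above.
Not all that is in view belongs to the job. Leave any blue or purple look-alike of the part that bears mallet_head alone. What is shaped like the block but yellow is not meant.

How it is judged:
On the way, in this order (a step that is already met when the one before it is completed fails the run):
1. the mallet is lifted clear of the bench block (z of mallet_head in the frame of block above 0.205 m and contact force between mallet and block below 0.01 N), for 0.1 s.
2. the upright mallet's handle is between the prongs of the empty fork, the catch still open (x of mallet_head in the frame of bay_free between -0.117 and -0.04 m and y of mallet_head in the frame of bay_free between -0.012 and 0.012 m and z of mallet_head in the frame of bay_free between 0.012 and 0.07 m and value of joint catch below 0.5 rad), for 0.05 s.
3. the handle has pushed the catch shut and meets the stop (value of joint catch above 0.92 rad and contact force between mallet and stop above 2 N), for 0.05 s.
At the end, for the whole second after the job is handed in: Mallet at rest in the empty fork: catch above 0.92 rad; head centre 38-82 mm before the rail face, within 7 mm of the fork's middle, 15-24 mm above the prong tops; upright within 0.1 rad, front to back within 0.2 rad; the four neighbours within 8 mm of their starts (value of joint catch above 0.92 rad and x of mallet_head in the frame of bay_free between -0.082 and -0.038 m and y of mallet_head in the frame of bay_free between -0.007 and 0.007 m and z of mallet_head in the frame of bay_free between 0.015 and 0.024 m and angle between mallet_head's own z axis and vertical below 0.1 rad and angle between the x axis of mallet_head and the x axis of bay_free, either way round below 0.2 rad and linear speed of mallet below 0.02 m/s and distance of each of poly_mallet_head, steel_hammer_head, rubber_mallet_head, old_mallet_head from where it was at the start of the episode below 0.008 m); the robot touches nothing.
It fails at once if the mallet is forced against the stop or the catch with more than 25 N (contact force between mallet and stop above 25 N or contact force between mallet and catch above 25 N).
It fails at once if the mallet is slammed against the rack with more than 80 N (contact force between mallet and bay_free above 80 N or contact force between mallet and rack above 80 N).
It fails at once if the gripper works the catch (contact force between any of the arm, the fingers and catch above 1 N).
It fails at once if a neighbouring tool is shifted by more than 10 mm (distance of any of poly_mallet_head, steel_hammer_head, rubber_mallet_head, old_mallet_head from where it was at the start of the episode above 0.01 m).
It fails at once if a neighbouring tool is knocked with more than 8 N (contact force between any of mallet, the arm, the fingers and poly_mallet above 8 N or contact force between any of mallet, the arm, the fingers and steel_hammer above 8 N or contact force between any of mallet, the arm, the fingers and rubber_mallet above 8 N or contact force between any of mallet, the arm, the fingers and old_mallet above 8 N).
It also fails if it takes over 72 s, if anything falls off the work surface, if the arm or the gripper's body presses on something with over 40 N, if the wrist force passes 120 N, or if a joint passes its speed limit or range.

### The arm

A 6-joint arm with a two-finger parallel gripper is mounted at the origin on the work surface. World frame = base frame: x ahead of the robot, y to its left, z up, the work surface at z = 0. Lengths are in m, angles in rad, forces in N, time in s.
With the tool pointing down it reaches from about 0.25 to 0.8 m from the base axis. Payload 3.9 kg.
Tool frame: the origin (TCP) lies at the very end of the fingers, on their centre line; the grasp point (between the pads) lies 19 mm behind it; z points along the fingers, y is the line along which they close (so a half turn about z gives the same grasp; the last joint's range is limited). The gripper opens to 85 mm and grips with 20 to 120 N. Pads are 22 mm wide; open, the fingers measure 114 mm over their backs; the gripper's body (76 mm by 85 mm) begins 54 mm behind the grasp point. The pads swing forward as they close: fully open they stand 13 mm farther back than shut.
Start: joints at [-1.125, 0.26, -0.138, 1.173, 0, 1.571], TCP at [0.226, -0.474, 0.231] pointing down, gripper open.
Joint ranges: [-2.78, 2.78], [-0.83, 1.72], [-1.28, 1.37], [-1.9, 2.12], [-1.57, 1.48], [-3.14, 3.14]. Speed limits (rad/s): [2.57, 2.57, 3.14, 3.14, 3.14, 3.14].

### API

Orientations are given as a unit quaternion [w, x, y, z].
In Python, from plant import robot gives the robot as it stands.
- The arm moves only by the shell command python3 -m pendant 'ROWS'. ROWS is JSON, one flat list of numbers, 5 for each row, row after row: the shift along the tool's x, y, z in mm, then the turn about the tool's z in degrees, then the finger opening in mm, from 0 to 85.4. A call has 1 to 5 rows; each row is the pose to reach, as a shift and turn from the pose commanded when the call began, along the tool's axes at that moment; what a row does not reach only later rows make up. A row lasts 1/12 s, in which the tool goes at most 41.7 mm and 7.16 degrees, less where a joint would pass 70% of its speed; a pose out of reach is approached as far as the arm can. A call with a gripper value outside its range is refused whole. The fingers move at their own pace and stop on an object; the grip force is fixed at half the most. Time passes only in rows, so rows that repeat a pose let the fingers close. It gives the time, the measured TCP pose, the force, the opening and the grip force at its end, in the units of the state.
- robot.observe(): the state, without advancing time (a new reading comes with each control period).
- robot.grab_frame(name): name is "scene" or "top" or "wrist"; returns (picture, depth): 400x640x3 uint8, blue, green, red; 400x640 float32, m along the optical axis (not along the pixel's ray), 0 where there is no reading.
- robot.camera_params(name): a dict with "fx", "fy", "cx", "cy" (pixels), "camera_from_world" (4x4, takes a point from world to camera coordinates); the wrist camera has in their place "mount" (4x4, takes a point from camera to tool coordinates, whose origin is the TCP and whose axes are the flange's). Camera axes: x right, y up, looking along -z (the intrinsics and any distortion apply to the point x, -y, -z); pixel columns grow to the right and rows downward; lengths in m; the calibration is good to about 2 mm. The wrist camera is an equidistant fisheye: a pixel r from the principal point sees the ray r / f radians off the axis. A picture is of the moment at which its call begins: read the wrist's pose just before it. camera_params takes no time and is no camera call.
- robot.finish_job(): hands the job in; it is judged then, once.
The state is a dict: "time_s": time; "joints": joint angles; "qd": joint speeds; "effort": joint torques, N m; "tool_pos": TCP position; "eef_rot": TCP orientation; "force": force on the tool from outside, world axes, zero at the start; "wrist_torque": the same for the moment, N m; "grip_width": opening from 0.0 (shut) to 1.0 (fully open); "grip_force": force on a finger pad.
Only numpy, scipy, OpenCV 4.12 (cv2) and the standard library are available. Lean on these libraries where they do the work, as an engineer would, in place of code of your own. Each camera call takes 0.05 s, during which the arm holds its last target. There are 200 camera calls.

## Working session

There is one attempt and no reset: what is moved stays moved. The work goes in short steps, Python scripts to look and compute and a shell command to move; the robot and the scene stay as the last step left them, time stands still between calls to the robot, and variables do not carry over. Pictures are saved under pics/ and viewed, at most 10 in all, crops included, and the job is handed in when it is done.

```bash
mkdir -p pics; ls
cat > h.py <<'E'
import numpy as np,cv2
from plant import robot
def world(name,d):
    p=robot.camera_params(name);H,W=d.shape
    u,v=np.meshgrid(np.arange(W),np.arange(H))
    P=np.stack([(u-p['cx'])/p['fx']*d,-(v-p['cy'])/p['fy']*d,-d,np.ones_like(d)],-1)
    return (P@np.linalg.inv(np.array(p['camera_from_world'])).T)[...,:3]
E
python3 - <<'E'
from h import *
for n in('scene','top'):
    im,d=robot.grab_frame(n);cv2.imwrite(f'pics/{n}.png',im);np.savez(f'{n}.npz',im=im,d=d)
    p=robot.camera_params(n);print(n,{k:np.round(v,3).tolist() if not isinstance(v,str) else v for k,v in p.items()})
s=robot.observe();print(s)
E
```

```text
pics
scene {'fx': 391.637, 'fy': 391.637, 'cx': 313.9, 'cy': 195.985, 'camera_from_world': [[0.695, 0.719, -0.005, -0.27], [-0.537, 0.523, 0.662, 0.22], [0.478, -0.457, 0.75, -1.383], [0.0, 0.0, 0.0, 1.0]]}
top {'fx': 451.185, 'fy': 451.185, 'cx': 319.489, 'cy': 197.907, 'camera_from_world': [[0.004, -1.0, 0.031, -0.099], [0.985, 0.009, 0.174, -0.514], [-0.174, 0.03, 0.984, -1.071], [0.0, 0.0, 0.0, 1.0]]}
{'time_s': 0.1, 'joints': array([-1.12499068e+00,  2.60628787e-01, -1.39230476e-01,  1.17272914e+00,
       -1.10702248e-05,  1.57078504e+00]), 'qd': array([ 0.00122136,  0.00071446,  0.00413989,  0.00016417,  0.00043172,
       -0.00142327]), 'effort': array([-6.96937732e-04, -4.06508160e+01,  2.54528081e+01,  1.01524650e-02,
       -6.34855496e-05, -1.50846512e-05]), 'tool_pos': array([ 0.22610174, -0.47313089,  0.2305463 ]), 'eef_rot': array([-8.72646515e-04,  9.75258216e-01,  2.21066979e-01, -2.03472589e-04]), 'force': array([0.97018322, 0.23671454, 0.4113336 ]), 'wrist_torque': array([ 0.00409535,  0.02583154, -0.00014237]), 'grip_force': 0.0, 'grip_width': 1.0014953442838708}
```

View pics/scene.png

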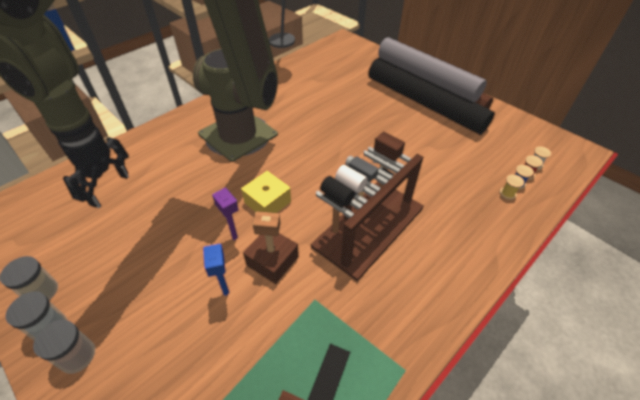

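View pics/top.png

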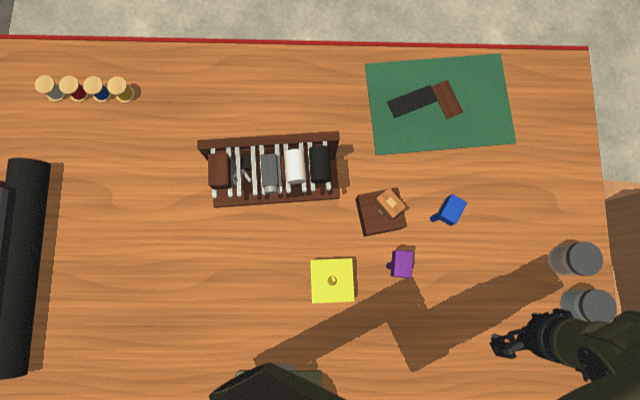

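The wanted wooden mallet is at top (391,203) / scene (267,223) in the dark block. Things that could be mistaken for it are blue (452,210), purple (402,263) and the old mallet in the rack (219,168); the yellow block (333,280) could pass for the bench block. The empty fork is at top (243,170), between the old mallet and the steel hammer. Next I'll take the numbers and one close crop.

Run:
```python
from h import *
z=np.load('top.npz');im,d=z['im'],z['d'];W=world('top',d)
c=np.hstack([cv2.resize(im[180:245,350:430],None,fx=5,fy=5,interpolation=2),cv2.resize(im[125:215,190:350],None,fx=2.4,fy=2.4,interpolation=2)[:325].copy() if 0 else cv2.copyMakeBorder(cv2.resize(im[125:215,190:350],None,fx=2.4,fy=2.4,interpolation=2),0,325-216,0,0,0)])
cv2.imwrite('pics/c1.png',c);print(c.shape)
def reg(n,r,zlo,zhi):
    v0,v1,u0,u1=r;P=W[v0:v1,u0:u1].reshape(-1,3);m=(P[:,2]>zlo)&(P[:,2]<zhi);Q=P[m]
    if len(Q)<5:print(n,len(Q));return
    R=cv2.minAreaRect((Q[:,:2]*1000).astype(np.float32))
    print(n,len(Q),'med',np.round(np.median(Q,0)*1000,1),'rect',np.round(R[0],1),np.round(R[1],1),round(R[2],1))
for v,u in[(203,391),(200,385),(210,395),(225,375),(170,243),(170,219),(170,270),(168,295),(165,320),(141,270),(200,270),(138,210),(137,330)]:print(u,v,np.round(W[v,u]*1000,1))
reg('head',(180,225,370,412),.17,.23)
reg('block',(180,240,350,412),.05,.075)
reg('old',(145,192,205,233),.205,.25)
reg('steel',(145,195,257,283),.203,.25)
reg('poly',(145,195,283,307),.205,.25)
reg('rub',(145,195,307,335),.205,.25)
reg('rail',(130,150,190,345),.18,.2)
reg('prongs',(145,190,233,257),.18,.2)
```

```text
(325, 784, 3)
391 203 [ 480.7 -246.9  183.2]
385 200 [ 487.5 -234.2  181.4]
395 210 [ 465.9 -255.9  179.7]
375 225 [ 446.6 -230.    60.7]
243 170 [553.7  77.8 170.7]
219 170 [538.2 118.2 232.9]
270 170 [543.8  14.7 214.5]
295 168 [544.  -38.5 234.1]
320 165 [549.9 -90.3 238.7]
270 141 [616.   18.5 187. ]
270 200 [512.9  29.   19.4]
210 138 [679.4 191.1   0.9]
330 137 [ 626.3 -113.7  189.2]
head 495 med [ 482.9 -245.9  181.1] rect [ 483.9 -246.8] [57.8 40.5] 38.6
block 1136 med [ 467.8 -230.3   61.4] rect [ 484.3 -247. ] [100.8 101.1] 11.6
old 769 med [538.1 118.9 232.7] rect [541.5 121.2] [70.3 42.9] 4.4
steel 610 med [539.1  15.9 216.8] rect [539.9  16.5] [82.8 34.1] 4.8
poly 643 med [550.9 -38.  230.1] rect [553.5 -37.4] [67.2 41.9] 6.3
rub 748 med [555.1 -88.4 232.2] rect [558.2 -90. ] [74.7 43.9] 3.7
rail 1662 med [616.6  18.6 189. ] rect [611.5  21.6] [ 38.9 312. ] 4.4
prongs 479 med [560.5  79.  189. ] rect [556.3  72.4] [100.2  50.5] 2.2
```

View pics/c1.png

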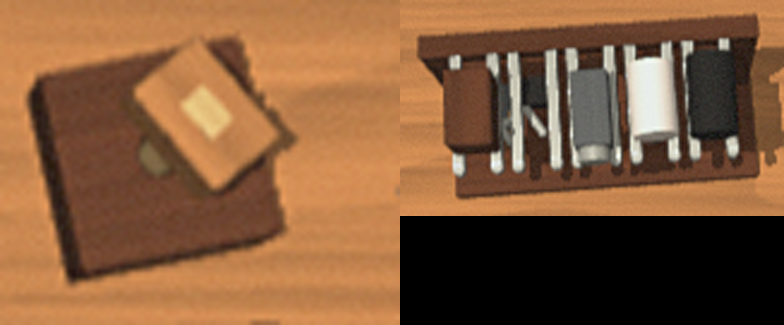

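The crop confirms the choice. The head is at (484,-247), top z 182, 58x40 mm, long axis at 38.6°, and the bore is centred in the block. The empty fork has the open catch visible, at crop (530,110). Next I'll fit the fork and make the first approach.

```bash
cat >> h.py <<'E'
from scipy.spatial.transform import Rotation as Ro
def go(x,y,z,yaw_y):
    "tool-axes shift (mm) and turn (deg) to world mm target, tool y axis at yaw_y deg"
    s=robot.observe();q=s['eef_rot'];R=Ro.from_quat([q[1],q[2],q[3],q[0]]).as_matrix()
    t=R.T@(np.array([x,y,z])-s['tool_pos']*1000);cur=np.degrees(np.arctan2(R[1,1],R[0,1]))
    print('t',round(s['time_s'],2),'pos',np.round(s['tool_pos']*1000,1),'yawy',round(cur,2),'tilt',np.round(R[:2,2],4),'shift',np.round(t,1),'turn',round(-((yaw_y-cur+180)%360-180),2),'F',np.round(s['force'],1),'j',np.round(s['joints'],2))
E
python3 - <<'E'
from h import *
z=np.load('top.npz');W=world('top',z['d'])
a=np.radians(4.4);ex=np.array([np.cos(a),np.sin(a)]);ey=np.array([-ex[1],ex[0]])
P=W[120:215,190:350].reshape(-1,3)*1000;X=P[:,:2]@ex;Y=P[:,:2]@ey
m=(P[:,2]>184)&(P[:,2]<195)
for lo,hi in((470,590),):
  k=m&(X>505)&(X<585);h,e=np.histogram(Y[k],np.arange(-165,115,2));print([(int(b),int(n)) for b,n in zip(e,h) if n>6])
k=m&(X>570)&(X<650);h,e=np.histogram(X[k],np.arange(570,650,2));print([(int(b),int(n)) for b,n in zip(e,h)])
for lo,hi in((0,20),(36,50)):
  k=m&(Y>lo)&(Y<hi)&(X<590)&(X>480);print(lo,len(X[k]),np.sort(X[k])[:6],np.median(Y[k]))
  A=np.polyfit(X[k],Y[k],1);print('slope deg',np.degrees(A[0]))
k=m&(X>595)&(X<640);b=[(y,X[k&(Y>y)&(Y<y+30)].min(),X[k&(Y>y)&(Y<y+30)].max()) for y in range(-160,100,40)];print(np.round(b,1))
go(484,-247,231,38.6)
E
python3 -m pendant '[38,-11,0,-7,85, 77,-22,0,-14,85, 115,-33,0,-21,85, 154,-43,0,-28,85, 192,-54,0,-35,85]'
```

```text
[(-113, 7), (-111, 22), (-65, 7), (-63, 7), (-61, 7), (-59, 21), (-49, 16), (-47, 34), (-45, 33), (-43, 22), (-7, 18), (-5, 18), (5, 35), (7, 32), (9, 36), (11, 34), (13, 31), (39, 42), (41, 32), (43, 30), (45, 35), (47, 31), (57, 29), (59, 9)]
[(570, 17), (572, 12), (574, 11), (576, 17), (578, 10), (580, 16), (582, 13), (584, 17), (586, 10), (588, 23), (590, 23), (592, 23), (594, 31), (596, 31), (598, 39), (600, 42), (602, 38), (604, 49), (606, 55), (608, 145), (610, 127), (612, 126), (614, 132), (616, 121), (618, 117), (620, 123), (622, 121), (624, 125), (626, 128), (628, 98), (630, 20), (632, 0), (634, 0), (636, 0), (638, 0), (640, 0), (642, 0), (644, 0), (646, 0)]
0 199 [498.65903848 499.19769541 499.26268486 500.76617465 500.96514727
 501.1231477 ] 9.94175941129261
slope deg 0.3605288778752064
36 200 [498.53436734 498.59379086 499.23678415 500.78109447 501.22908361
 501.32711946] 43.81605630121663
slope deg 0.5381867928416285
[[-160.   598.3  630.7]
 [-120.   595.3  630.9]
 [ -80.   595.2  630.2]
 [ -40.   595.   630.3]
 [   0.   595.   630.2]
 [  40.   595.2  630.8]
 [  80.   597.7  630.2]]
t 0.1 pos [ 226.1 -473.1  230.5] yawy -64.46 tilt [-0.0008  0.0016] shift [ 3.302e+02 -9.280e+01 -3.000e-01] turn -103.06 F [1.  0.2 0.4] j [-1.12  0.26 -0.14  1.17 -0.    1.57]
time_s: 0.52
tool_pos: [0.3772, -0.3407, 0.231]
eef_rot: [-0.0, 0.862, 0.506, -0.0]
force: [1.1, -0.7, -0.3]
grip_width: 0.997
grip_force: 0.0
```

```bash
python3 -c "
from h import *
go(484,-247,231,38.6)"
```

```text
t 0.52 pos [ 377.2 -340.7  231. ] yawy -29.15 tilt [-0.0004  0.0004] shift [133.9  47.6  -0. ] turn -67.75 F [ 1.1 -0.7 -0.3] j [-0.73  0.23 -0.18  1.16  0.    1.34]
```

```bash
python3 -m pendant '[34,12,0,-7,85, 67,24,0,-14,85, 100,36,0,-21,85, 134,48,0,-28,85, 134,48,0,-35,85]' >/dev/null; python3 -m pendant '[0,0,0,-7,85, 0,0,0,-14,85, 0,0,0,-21,85, 0,0,0,-28,85, 0,0,0,-33,85]' | head -2;  python3 - <<'E'
from h import *
im,d=robot.grab_frame('wrist');cv2.imwrite('pics/w1.png',im)
go(484,-247,231,38.6);print(robot.camera_params('wrist'))
E
```

```text
time_s: 1.35
tool_pos: [0.4837, -0.2488, 0.2307]
t 1.4 pos [ 483.7 -248.8  230.8] yawy 38.96 tilt [-0.0011  0.0006] shift [ 1.2  1.4 -0.2] turn 0.36 F [0.1 0.1 0.5] j [-0.48  0.29 -0.09  1.19 -0.    0.42]
{'fx': 309.70691628693146, 'fy': 309.70691628693146, 'cx': 326.3271244117418, 'cy': 197.9212640055064, 'mount': array([[ 4.49246693e-04,  9.55703768e-01,  2.94329929e-01,
         7.68835642e-02],
       [ 9.99999711e-01, -6.09655365e-04,  4.53244310e-04,
         1.26099226e-05],
       [ 6.12607115e-04,  2.94329640e-01, -9.55703766e-01,
        -1.42470851e-01],
       [ 0.00000000e+00,  0.00000000e+00,  0.00000000e+00,
         1.00000000e+00]])}
```

View pics/w1.png

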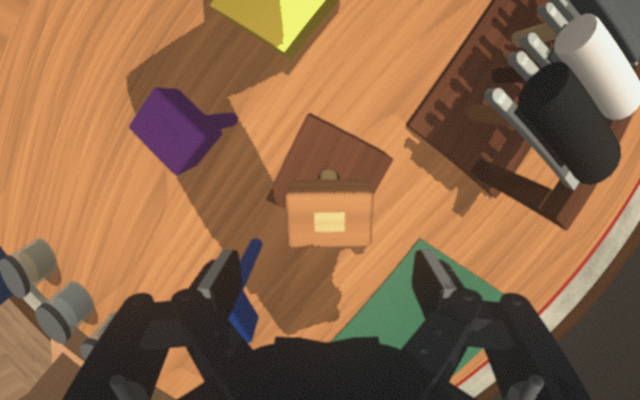

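```bash
cat >> h.py <<'E'
def wray(u,v,zp):
    "wrist pixel -> world mm on plane z=zp"
    s=robot.observe();p=robot.camera_params('wrist');q=s['eef_rot'];R=Ro.from_quat([q[1],q[2],q[3],q[0]]).as_matrix()
    a=np.array([u-p['cx'],-(v-p['cy'])]);r=np.hypot(*a);th=r/p['fx']
    dc=np.array([*(a/r*np.sin(th)),-np.cos(th)]);M=p['mount']
    dw=R@M[:3,:3]@dc;o=s['tool_pos']*1000+R@M[:3,3]*1000
    return o+dw*(zp-o[2])/dw[2]
E
python3 -c "
from h import *
print(wray(329,221,182));go(484,-247,145,38.6)"
```

```text
[ 483.72054837 -246.19851752  182.        ]
t 1.4 pos [ 483.7 -248.8  230.8] yawy 38.96 tilt [-0.0011  0.0006] shift [ 1.2  1.4 85.8] turn 0.36 F [0.1 0.1 0.5] j [-0.48  0.29 -0.09  1.19 -0.    0.42]
```

Both views agree, with the head centre at (483.9,-246.7). Lowering and gripping.

```bash
python3 -m pendant '[1.5,1.5,20,0.4,85, 1.5,1.5,45,0.4,85, 1.5,1.5,70,0.4,85, 1.5,1.5,86,0.4,85, 1.5,1.5,86,0.4,85]'; python3 -m pendant '[0,0,0,0,56, 0,0,0,0,50, 0,0,0,0,45, 0,0,0,0,45, 0,0,0,0,45]'; python3 -m pendant '[0,0,0,0,45, 0,0,0,0,45, 0,0,0,0,45, 0,0,0,0,45, 0,0,0,0,45]'; python3 -c "
from h import *
go(484,-247,260,38.6)"
```

```text
time_s: 1.82
tool_pos: [0.4812, -0.2455, 0.1413]
eef_rot: [-0.004, 0.438, 0.899, 0.0]
force: [-0.8, 0.6, 0.1]
grip_width: 0.997
grip_force: 0.0
time_s: 2.23
tool_pos: [0.4854, -0.2476, 0.1469]
eef_rot: [0.002, 0.437, 0.899, -0.0]
force: [0.7, -0.1, 4.7]
grip_width: 0.668
grip_force: 64.5
time_s: 2.65
tool_pos: [0.4854, -0.2476, 0.1469]
eef_rot: [0.002, 0.437, 0.899, -0.0]
force: [-0.5, -0.1, 6.6]
grip_width: 0.671
grip_force: 64.7
t 2.65 pos [ 485.4 -247.6  146.9] yawy 38.13 tilt [ 0.003  -0.0016] shift [   1.    -0.6 -113.1] turn -0.47 F [-0.5 -0.1  6.6] j [-0.47  0.34 -0.25  0.98 -0.    0.43]
```

```bash
python3 -m pendant '[0,0,-8,0,45, 0,0,-20,0,45, 0,0,-35,0,45, 0,0,-50,0,45, 0,0,-65,0,45]'|sed -n 4p; python3 -m pendant '[0,0,-20,0,45, 0,0,-40,0,45, 0,0,-45,0,45, 0,0,-45,0,45, 0,0,-45,0,45]'; python3 -c "
from h import *
go(415,57,255,4.8)"
```

```text
force: [0.0, -0.5, -1.9]
time_s: 3.48
tool_pos: [0.4839, -0.2468, 0.2546]
eef_rot: [-0.001, 0.437, 0.899, 0.0]
force: [0.0, -0.5, -2.9]
grip_width: 0.672
grip_force: 64.7
t 3.48 pos [ 483.9 -246.8  254.6] yawy 38.14 tilt [-0.0009  0.0006] shift [ 2.814e+02  1.334e+02 -2.000e-01] turn 33.34 F [ 0.  -0.5 -2.9] j [-0.47  0.28 -0.04  1.24  0.    0.43]
```

```bash
python3 -m pendant '[15,7,0,2,45, 42,20,0,5,45, 72,34,0,9,45, 104,49,0,13,45, 136,64,0,17,45]'>/dev/null; python3 -c "
from h import *
go(415,57,255,4.8)"
```

```text
t 3.9 pos [448.7 -99.1 253.3] yawy 20.88 tilt [-0.0037  0.0011] shift [157.9  24.1  -1.4] turn 16.08 F [ 0.7  0.5 -3. ] j [-0.22  0.14 -0.23  1.2   0.    0.99]
```

```bash
python3 -m pendant '[36,6,0,4,45, 72,11,0,8,45, 108,17,0,12,45, 140,22,0,15,45, 158,24,0,16,45]'>/dev/null;python3 -m pendant '[0,0,0,0,45, 0,0,0,0,45]'>/dev/null
python3 - <<'E'
from h import *
go(415,57,255,4.8)
im,d=robot.grab_frame('wrist');cv2.imwrite('pics/w2.png',im);np.savez('w2.npz',d=d)
im,d=robot.grab_frame('top');np.savez('top2.npz',im=im,d=d);W=world('top',d)*1000
P=W.reshape(-1,3);k=(P[:,0]>350)&(P[:,0]<470)&(P[:,1]>0)&(P[:,1]<110)&(P[:,2]>270)&(P[:,2]<300)
print(k.sum())
E
```

```text
t 4.48 pos [414.7  56.  253.9] yawy 5.31 tilt [-0.0027 -0.0009] shift [ 1.   0.4 -1.1] turn 0.51 F [ 0.1 -0.4 -2.8] j [ 0.13  0.07 -0.32  1.19 -0.    1.61]
47
```

View pics/w2.png

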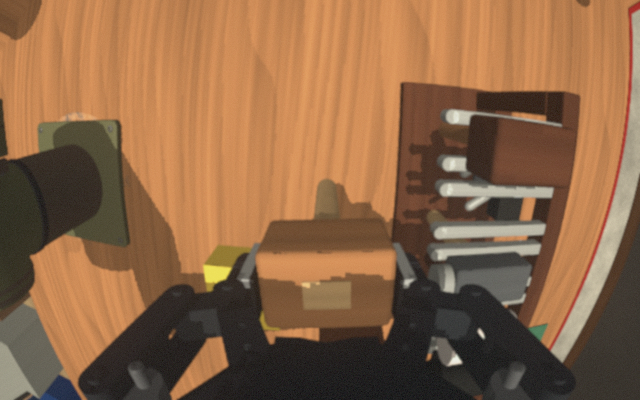

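The wrist view shows the mallet held squarely, with the handle at (327,200). The free prongs have tips at about (441,188) and (435,231), with the open catch between them at (480,202). Next I'll check the lateral offsets from this view.

```bash
python3 - <<'E'
from h import *
im=cv2.imread('pics/w2.png')
# prong tips/centre lines: bright grey columns
g=im.astype(int);br=(g.min(2)>120)&(g.max(2)-g.min(2)<40)
for u in(450,460,470,490,510,525):
    r=np.where(br[175:245,u])[0]+175
    segs=np.split(r,np.where(np.diff(r)>2)[0]+1);segs=[(s[0],s[-1]) for s in segs if len(s)>3]
    print(u,segs,[np.round(wray(u,(a+b)/2,190)[:2],1).tolist() for a,b in segs])
print('tips',wray(437,188,188),wray(431,231,188))
print('label',wray(327,295,289))
print('top face corners',[np.round(wray(u,v,289)[:2],1).tolist() for u,v in((266,257),(387,257),(263,325),(393,325))])
print('butt',wray(327,187,119))
go(0,0,0,4.8)
E
python3 - <<'E'
import cv2
im=cv2.imread('pics/w2.png');cv2.imwrite('pics/c2.png',cv2.resize(im[165:340,240:560],None,fx=2.5,fy=2.5,interpolation=2))
E
```

```text
450 [(np.int64(183), np.int64(195)), (np.int64(226), np.int64(237))] [[502.7, 82.5], [510.3, 49.2]]
460 [(np.int64(183), np.int64(195)), (np.int64(226), np.int64(237))] [[510.9, 83.3], [519.0, 49.8]]
470 [(np.int64(185), np.int64(195)), (np.int64(202), np.int64(209)), (np.int64(226), np.int64(237))] [[519.5, 83.4], [522.4, 71.4], [528.0, 50.3]]
490 [(np.int64(185), np.int64(196)), (np.int64(226), np.int64(236))] [[537.4, 84.8], [546.8, 51.7]]
510 [(np.int64(188), np.int64(196)), (np.int64(225), np.int64(235))] [[556.9, 85.5], [566.9, 53.6]]
525 [(np.int64(187), np.int64(196)), (np.int64(225), np.int64(234))] [[572.3, 87.4], [583.3, 54.9]]
tips [492.96675121  81.77292894 188.        ] [495.10666216  47.85412391 188.        ]
label [414.72576463  55.66504162 289.        ]
top face corners [[388.9, 71.3], [436.9, 75.7], [387.4, 35.2], [446.3, 40.5]]
butt [414.70730053  56.31361558 119.        ]
t 4.58 pos [415.5  54.9 254.4] yawy 5.14 tilt [-0.0017 -0.0008] shift [ -17.3 -418.3  255.1] turn 0.34 F [ 0.  -0.3 -3.2] j [ 0.13  0.07 -0.31  1.19 -0.    1.61]
```

View pics/c2.png

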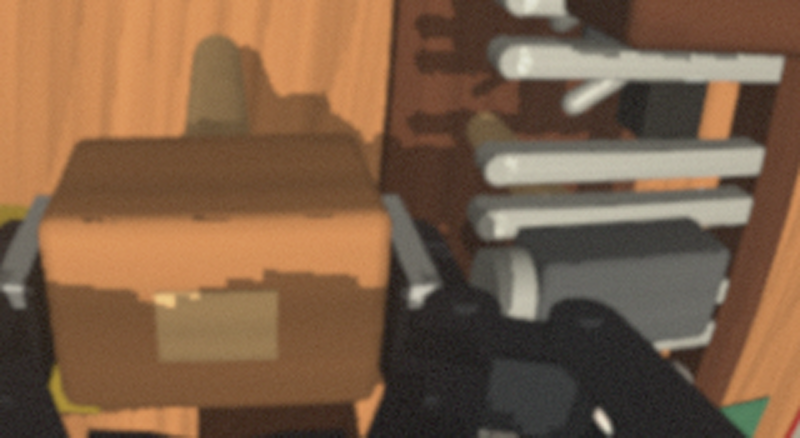

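The wrist-derived fork midline (66.5 at x=519) matches the top view (66.8), and the head is about 1 mm +y of the TCP. Lining up and lowering.

```bash
python3 -m pendant '[2,-0.3,10,0.3,45, 2,-0.3,25,0.3,45, 2,-0.3,40,0.3,45, 2,-0.3,52,0.3,45, 2,-0.3,52,0.3,45]'|sed -n 4p;python3 -m pendant '[0,0,0,0,45, 0,0,0,0,45, 0,0,0,0,45]'>/dev/null; python3 -c "
from h import *
go(415,57.1,202,4.8);go(475,62.1,202,4.8)"
```

```text
force: [-0.5, -0.6, -3.5]
t 5.25 pos [416.4  57.1 204.1] yawy 4.79 tilt [0.0016 0.0001] shift [ 0.1 -1.4  2.1] turn -0.01 F [ 0.3 -0.3 -3.7] j [ 0.14  0.1  -0.42  1.05 -0.    1.62]
t 5.25 pos [416.4  57.1 204.1] yawy 4.79 tilt [0.0016 0.0001] shift [ 0.1 58.8  2.2] turn -0.01 F [ 0.3 -0.3 -3.7] j [ 0.14  0.1  -0.42  1.05 -0.    1.62]
```

```bash
python3 -m pendant '[0,8,2,0,45, 0,20,2,0,45, 0,35,2,0,45, 0,50,2,0,45, 0,58,2,0,45]'|sed -n 4p;python3 -m pendant '[0,2,0,0,45, 0,4,0,0,45, 0,7,0,0,45, 0,9,0,0,45, 0,10,0,0,45]'|sed -n 4p
python3 - <<'E'
from h import *
go(495,63.8,202,4.8)
im,d=robot.grab_frame('wrist');cv2.imwrite('pics/w3.png',cv2.resize(im[150:350,240:560],None,fx=2.5,fy=2.5,interpolation=2))
E
```

```text
force: [1.5, -1.0, -2.4]
force: [-1.1, -0.3, -3.3]
t 6.08 pos [483.1  63.2 201.3] yawy 4.85 tilt [-0.0001 -0.    ] shift [-0.4 11.9 -0.7] turn 0.05 F [-1.1 -0.3 -3.3] j [ 0.13  0.21 -0.28  1.08 -0.    1.62]
```

View pics/w3.png

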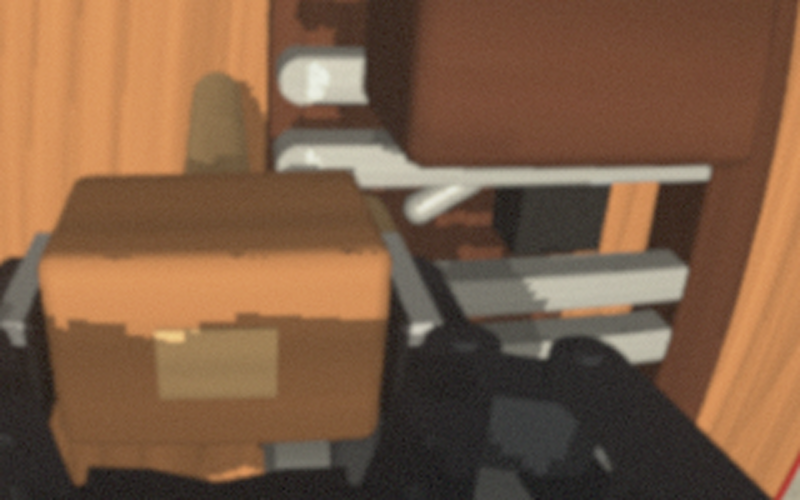

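The handle is aligned with the fork: prong tip at crop (290,150), open catch arm at (435,200), and the front edge of the black stop near (505,245). Entering slowly.

```bash
python3 -c "
from h import *
print('stop front',wray(442,248,168),wray(438,224,168))"
python3 -m pendant '[-0.4,3,-0.5,0,45, -0.4,6,-0.5,0,45, -0.4,9,-0.5,0,45, -0.4,11,-0.5,0,45, -0.4,12,-0.5,0,45]'|sed -n 4p; python3 -m pendant '[0,0,0,0,45]' |sed -n 4p; python3 -c "
from h import *
go(495,63.8,202,4.8);go(515,65.5,202,4.8)"
```

```text
stop front [559.82903783  57.25443287 168.        ] [553.03159354  74.07940041 168.        ]
force: [-0.1, -0.1, -2.2]
force: [0.4, 0.3, -2.8]
t 6.63 pos [495.6  63.9 201.8] yawy 4.84 tilt [0.0001 0.    ] shift [-0.  -0.6 -0.2] turn 0.04 F [ 0.4  0.3 -2.8] j [ 0.13  0.23 -0.26  1.08  0.    1.61]
t 6.63 pos [495.6  63.9 201.8] yawy 4.84 tilt [0.0001 0.    ] shift [-0.  19.5 -0.2] turn 0.04 F [ 0.4  0.3 -2.8] j [ 0.13  0.23 -0.26  1.08  0.    1.61]
```

```bash
for i in 1; do python3 -m pendant '[0,3,0,0,45, 0,6,0,0,45, 0,9,0,0,45, 0,12,0,0,45, 0,14,0,0,45]'|sed -n '2p;4p'; python3 -m pendant '[0,1,0,0,45, 0,2,0,0,45, 0,3,0,0,45, 0,4,0,0,45, 0,5,0,0,45]'|sed -n '2p;4p'; done
```

```text
tool_pos: [0.5098, 0.0651, 0.2018]
force: [-0.3, 0.8, -2.4]
tool_pos: [0.5142, 0.0654, 0.2018]
force: [-0.9, -0.2, -1.9]
```

```bash
python3 -m pendant '[0,1,0,0,45, 0,2,0,0,45, 0,3,0,0,45, 0,4,0,0,45, 0,5,0,0,45]'|sed -n '2p;4p'; python3 -c "
from h import *
go(545,68.0,202,4.8)"
```

```text
tool_pos: [0.5193, 0.0659, 0.2018]
force: [-0.6, 0.1, -2.8]
t 7.88 pos [519.3  65.9 201.8] yawy 4.84 tilt [ 0. -0.] shift [-0.  25.8 -0.2] turn 0.04 F [-0.6  0.1 -2.8] j [ 0.13  0.27 -0.2   1.1  -0.    1.61]
```

```bash
python3 -m pendant '[0,1,0,0,45, 0,2,0,0,45, 0,3,0,0,45, 0,4,0,0,45, 0,5,0,0,45]'|sed -n '2p;4p'
```

```text
tool_pos: [0.5233, 0.0663, 0.2017]
force: [-3.1, 0.3, -0.5]
```

```bash
python3 -m pendant '[0,1,0,0,45, 0,2,0,0,45, 0,3,0,0,45, 0,4,0,0,45]'|sed -n '2p;4p'; python3 -c "
from h import *
go(545,68.0,202,4.8)"
```

```text
tool_pos: [0.5249, 0.0662, 0.2006]
force: [-6.2, -1.3, -3.7]
t 8.63 pos [524.9  66.2 200.6] yawy 4.84 tilt [-0.0068 -0.001 ] shift [ 0.1 20.2 -1.5] turn 0.04 F [-6.2 -1.3 -3.7] j [ 0.13  0.29 -0.18  1.11 -0.    1.61]
```

The catch is contacted at about x 522, so the stop should be near 550. Continuing gently.

```bash
python3 -m pendant '[0,1,0,0,45, 0,2,0,0,45, 0,3,0,0,45, 0,4,0,0,45, 0,4,0,0,45]'|sed -n '2p;4p'
```

```text
tool_pos: [0.5285, 0.0659, 0.2002]
force: [-5.5, -0.1, -3.6]
```

```bash
python3 -m pendant '[0,1,0,0,45, 0,2,0,0,45, 0,3,0,0,45, 0,4,0,0,45, 0,4,0,0,45]'|sed -n '2p;4p'
```

```text
tool_pos: [0.5332, 0.0668, 0.2005]
force: [-6.1, -1.8, -3.3]
```

```bash
python3 -m pendant '[0,1,0,0,45, 0,2,0,0,45, 0,3,0,0,45, 0,4,0,0,45, 0,4,0,0,45]'|sed -n '2p;4p';python3 -c "
from h import *
go(545,68.0,202,4.8)"
```

```text
tool_pos: [0.5373, 0.0672, 0.2005]
force: [-5.0, 0.1, -2.4]
t 9.88 pos [537.3  67.2 200.5] yawy 4.84 tilt [-0.0061 -0.0008] shift [ 0.1  7.7 -1.5] turn 0.04 F [-5.   0.1 -2.4] j [ 0.12  0.31 -0.15  1.12 -0.    1.61]
```

```bash
python3 -m pendant '[0,1,0,0,45, 0,2,0,0,45, 0,3,0,0,45, 0,4,0,0,45, 0,4,0,0,45]'|sed -n '2p;4p'
```

```text
tool_pos: [0.5412, 0.0672, 0.2005]
force: [-5.9, -0.4, -2.4]
```

```bash
python3 -m pendant '[0,1,0,0,45, 0,2,0,0,45, 0,3,0,0,45, 0,3,0,0,45]'|sed -n '2p;4p'
```

```text
tool_pos: [0.5442, 0.0673, 0.2005]
force: [-4.9, -1.1, -2.3]
```

```bash
python3 -m pendant '[0,1,0,0,45, 0,2,0,0,45, 0,2,0,0,45]'|sed -n '2p;4p';python3 -c "
from h import *
go(555,68.9,202,4.8)"
```

```text
tool_pos: [0.5462, 0.0675, 0.2005]
force: [-4.4, -1.5, -2.5]
t 10.88 pos [546.2  67.5 200.5] yawy 4.82 tilt [-0.0064 -0.002 ] shift [ 0.7  8.9 -1.6] turn 0.02 F [-4.4 -1.5 -2.5] j [ 0.12  0.32 -0.13  1.12 -0.    1.61]
```

```bash
python3 -m pendant '[0.3,1,0,0,45, 0.3,2,0,0,45, 0.3,2,0,0,45]'|sed -n '2p;4p'
```

```text
tool_pos: [0.5481, 0.0679, 0.2005]
force: [-5.4, -1.6, -2.5]
```

```bash
python3 -m pendant '[0,1,0,0,45, 0,1,0,0,45, 0,1,0,0,45]'|sed -n '2p;4p'
```

```text
tool_pos: [0.549, 0.0681, 0.2005]
force: [-5.2, -1.2, -2.3]
```

```bash
python3 -m pendant '[0,1,0,0,45, 0,1,0,0,45, 0,1,0,0,45]'|sed -n '2p;4p'
```

```text
tool_pos: [0.5499, 0.0683, 0.2005]
force: [-5.8, -1.0, -2.7]
```

```bash
python3 -m pendant '[0,1,0,0,45, 0,1,0,0,45, 0,1,0,0,45]'|sed -n '2p;4p'
```

```text
tool_pos: [0.5508, 0.0686, 0.2005]
force: [-6.8, -0.6, -2.3]
```

```bash
python3 -m pendant '[0,1,0,0,45, 0,1,0,0,45, 0,1,0,0,45]'|sed -n '2p;4p'
```

```text
tool_pos: [0.5516, 0.0688, 0.2005]
force: [-5.7, -0.5, -2.2]
```

```bash
python3 -m pendant '[0,1,0,0,45, 0,1,0,0,45, 0,1,0,0,45]'|sed -n '2p;4p'
```

```text
tool_pos: [0.5522, 0.069, 0.2004]
force: [-6.9, 0.6, -1.8]
```

```bash
python3 -m pendant '[0,1,0,0,45, 0,1,0,0,45, 0,1,0,0,45]'|sed -n '2p;4p'
```

```text
tool_pos: [0.5524, 0.0691, 0.2004]
force: [-8.3, 0.3, 0.5]
```

```bash
python3 -m pendant '[0,1,0,0,45, 0,1,0,0,45, 0,1,0,0,45]'|sed -n '2p;4p';python3 -c "
from h import *
go(555,68.9,202,4.8)"
```

```text
tool_pos: [0.5526, 0.0691, 0.2004]
force: [-10.8, -0.1, 0.7]
t 12.88 pos [552.6  69.1 200.4] yawy 4.85 tilt [-0.0111 -0.0007] shift [-0.4  2.4 -1.7] turn 0.05 F [-10.8  -0.1   0.7] j [ 0.12  0.34 -0.11  1.14  0.    1.61]
```

```bash
python3 -m pendant '[0,0.8,0,0,45, 0,0.8,0,0,45, 0,0.8,0,0,45, 0,0.8,0,0,45]'|sed -n '2p;4p';python3 - <<'E'
from h import *
im,d=robot.grab_frame('wrist');cv2.imwrite('pics/w4.png',cv2.resize(im[130:350,240:560],None,fx=2.5,fy=2.5,interpolation=2))
go(552,69,202,4.8)
E
```

```text
tool_pos: [0.5527, 0.0691, 0.2004]
force: [-11.2, -0.5, 2.5]
t 13.27 pos [552.7  69.1 200.4] yawy 4.85 tilt [-0.0122 -0.0007] shift [-0.1 -0.7 -1.6] turn 0.05 F [-12.   -0.3   1.2] j [ 0.12  0.34 -0.11  1.14  0.    1.61]
```

View pics/w4.png

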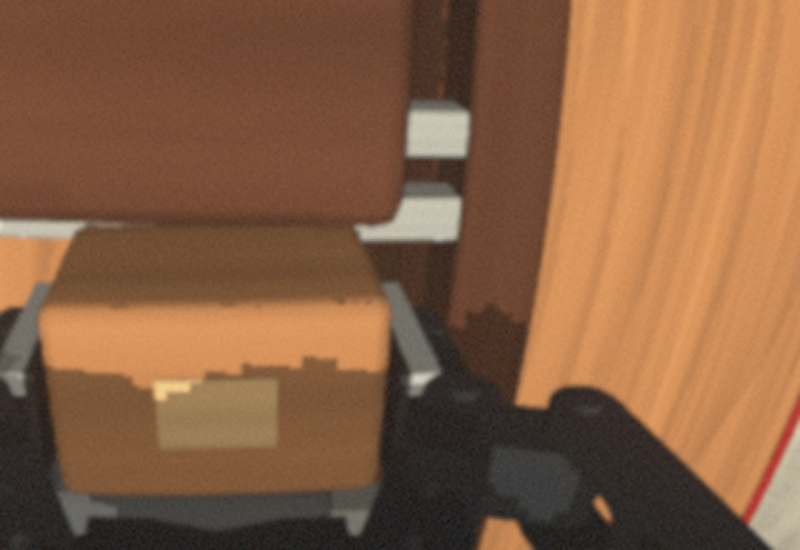

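The mallet is against the stop at 12 N, sitting between the neighbours with clearance. Easing off, then lowering.

```bash
python3 -m pendant '[0,-2,0,0,45, 0,-3.5,0,0,45, 0,-5,0,0,45, 0,-5,0,0,45]'|sed -n '2p;4p'; python3 -m pendant '[0,0,1,0,45, 0,0,2,0,45, 0,0,3,0,45, 0,0,3,0,45]'|sed -n '2p;4p'
```

```text
tool_pos: [0.5521, 0.069, 0.2009]
force: [-5.2, 0.5, -5.1]
tool_pos: [0.5522, 0.0689, 0.1988]
force: [-7.1, 0.0, -0.3]
```

```bash
python3 -m pendant '[0,0,1,0,45, 0,0,1,0,45, 0,0,1,0,45]'|sed -n '2p;4p'; python3 -c "
from h import *
go(552,69,202,4.8)"
```

```text
tool_pos: [0.5521, 0.0689, 0.1977]
force: [-6.9, -1.0, -0.9]
t 14.18 pos [552.1  68.9 197.7] yawy 4.84 tilt [-0.0032 -0.0003] shift [ 0.1 -0.2 -4.3] turn 0.04 F [-6.9 -1.  -0.9] j [ 0.12  0.33 -0.12  1.12  0.    1.61]
```

```bash
python3 -m pendant '[0,-1,0,0,45, 0,-1.5,0.5,0,45, 0,-1.5,1,0,45, 0,-1.5,1,0,45]'|sed -n '2p;4p'
```

```text
tool_pos: [0.552, 0.0689, 0.1971]
force: [-5.8, 0.1, -0.2]
```

```bash
python3 -m pendant '[0,0,0.5,0,45, 0,0,1,0,45, 0,0,1,0,45, 0,0,1,0,45]'|sed -n '2p;4p'; python3 -c "
from h import *
go(552,69,202,4.8)"
```

```text
tool_pos: [0.552, 0.0689, 0.1961]
force: [-4.7, 0.5, 0.5]
t 14.85 pos [552.   68.9 196.1] yawy 4.84 tilt [-0.0003 -0.0001] shift [ 0.1 -0.  -5.9] turn 0.04 F [-4.7  0.5  0.5] j [ 0.12  0.33 -0.13  1.11 -0.    1.61]
```

```bash
python3 -m pendant '[0,0,0.5,0,45, 0,0,1,0,45, 0,0,1,0,45, 0,0,1,0,45]'|sed -n '2p;4p'
```

```text
tool_pos: [0.5521, 0.0689, 0.1951]
force: [-5.5, -0.5, -0.3]
```

```bash
python3 -m pendant '[0,-0.5,0.5,0,45, 0,-0.5,1,0,45, 0,-0.5,1,0,45, 0,-0.5,1,0,45]'|sed -n '2p;4p'
```

```text
tool_pos: [0.552, 0.0689, 0.1949]
force: [-5.6, -1.3, 4.3]
```

```bash
python3 -m pendant '[0,0,0.5,0,45, 0,0,1,0,45, 0,0,1,0,45, 0,0,1,0,45]'|sed -n '2p;4p'
python3 - <<'E'
from h import *
im,d=robot.grab_frame('top');W=world('top',d)*1000
P=W.reshape(-1,3)
go(552,69,202,4.8)
k=(abs(P[:,0]-552)<25)&(abs(P[:,1]-69)<25)&(P[:,2]>190)&(P[:,2]<245);print(k.sum(),np.percentile(P[k,2],[10,50,90]) if k.sum() else 0)
E
```

```text
tool_pos: [0.552, 0.0689, 0.1949]
force: [-6.5, -0.1, 9.0]
t 15.9 pos [552.   68.9 194.9] yawy 4.84 tilt [0.0019 0.0001] shift [ 0.1  0.  -7.1] turn 0.04 F [-6.9  0.1  8.3] j [ 0.12  0.33 -0.14  1.1  -0.    1.61]
72 [201.2565342  227.75721452 230.76774468]
```

The head rests on the prongs: z has stopped at 194.9 and Fz is rising. Relaxing the preload, then opening.

```bash
python3 -m pendant '[0,-1,-1,0,45, 0,-1.5,-2,0,45, 0,-2,-2,0,45, 0,-2,-2,0,45]'|sed -n '2p;4p'; python3 -m pendant '[0,-2,-2,0,62, 0,-2,-2,0,66, 0,-2,-2,0,72, 0,-2,-2,0,76, 0,-2,-2,0,76]' | tail -5;  python3 -c "
from h import *
go(552,69,270,4.8)"
```

```text
tool_pos: [0.5513, 0.0689, 0.1952]
force: [-0.0, -0.2, -3.1]
tool_pos: [0.5482, 0.0686, 0.1971]
eef_rot: [0.0, 0.677, 0.736, 0.0]
force: [0.5, 0.9, -0.2]
grip_width: 0.89
grip_force: 0.0
t 16.65 pos [548.2  68.6 197.1] yawy 4.84 tilt [0.0008 0.0001] shift [  0.1   3.9 -72.9] turn 0.04 F [ 0.5  0.9 -0.2] j [ 0.12  0.32 -0.14  1.11  0.    1.61]
```

```bash
python3 -m pendant '[0,2.5,0,0,80, 0,2.5,-5,0,80, 0,2.5,-20,0,80, 0,2.5,-45,0,80, 0,2.5,-75,0,80]'|sed -n '2p;4p'; python3 -m pendant '[0,-20,-20,0,80, 0,-60,-20,0,80, 0,-100,-20,0,80, 0,-140,-20,0,80, 0,-170,-20,0,80]'|sed -n '2p;4p'; python3 -m pendant '[0,-30,0,0,80, 0,-30,0,0,80]' >/dev/null
python3 - <<'E'
from h import *
im,d=robot.grab_frame('top');W=world('top',d)*1000
cv2.imwrite('pics/t3.png',cv2.resize(im[120:215,190:350],None,fx=4,fy=4,interpolation=2))
def reg(n,r,zlo,zhi):
    v0,v1,u0,u1=r;P=W[v0:v1,u0:u1].reshape(-1,3);Q=P[(P[:,2]>zlo)&(P[:,2]<zhi)]
    R=cv2.minAreaRect(Q[:,:2].astype(np.float32));print(n,len(Q),np.round(np.median(Q,0),1),np.round(R[0],1),np.round(R[1],1),round(R[2],1))
reg('mallet',(145,192,234,255),205,250)
reg('old',(145,192,205,233),205,250)
reg('steel',(145,195,257,283),203,250)
reg('poly',(145,195,283,307),205,250)
reg('rub',(145,195,307,335),205,250)
cw,d=robot.grab_frame('wrist');cv2.imwrite('pics/w5.png',cw)
go(0,0,0,0)
E
```

```text
tool_pos: [0.5492, 0.0687, 0.2713]
force: [0.8, 0.4, 0.3]
tool_pos: [0.3779, 0.0541, 0.2921]
force: [-0.3, 0.4, -0.8]
mallet 576 [547.4  67.4 229. ] [549.5  68.9] [58.4 40.3] 6.5
old 763 [538.  119.1 232.5] [541.5 121.1] [70.9 42.6] 4.5
steel 609 [539.   15.9 217.1] [539.7  16.3] [82.5 34.3] 5.3
poly 643 [550.7 -38.  230.5] [553.4 -37.4] [67.1 41.8] 6.3
rub 755 [555.3 -88.5 232.2] [557.9 -89.9] [73.9 43.8] 3.7
t 17.75 pos [350.7  51.9 292.6] yawy 4.85 tilt [0.0023 0.0003] shift [ -22.1 -354.5  291.8] turn 4.85 F [0.7 0.4 0.3] j [ 0.15 -0.06 -0.35  1.28 -0.    1.63]
```

View pics/t3.png

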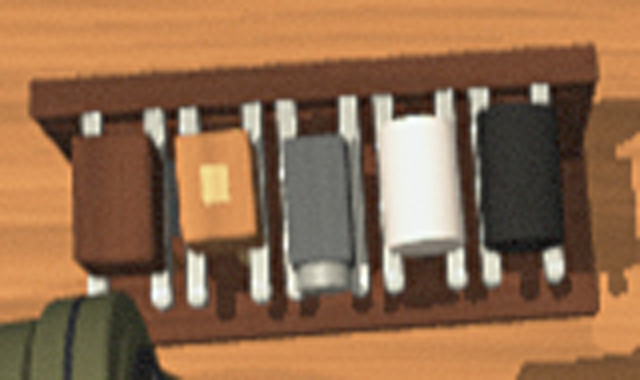

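The mallet hangs correctly and the neighbours haven't moved, but the head is about 1–2 mm short of where it met the stop because the release dragged it slightly. I'll regrip, reseat it against the stop, and release without any shift so the catch is certainly shut.

```bash
python3 -m pendant '[0,38,0,0,80, 0,76,3,0,80, 0,114,8,0,80, 0,152,15,0,80, 0,185,20,0,80]'>/dev/null; python3 -m pendant '[0,10,0,0,80, 0,15,0,0,80, 0,15,0,0,80, 0,15,0,0,80]'|sed -n '2p;4p'; python3 -c "
from h import *
go(550,68.6,195.5,4.8)"
```

```text
tool_pos: [0.5498, 0.0687, 0.2718]
force: [-1.4, 0.8, -0.4]
t 18.5 pos [549.8  68.7 271.8] yawy 4.84 tilt [-0.0009 -0.0001] shift [-0.2  0.2 76.3] turn 0.04 F [-1.4  0.8 -0.4] j [0.12 0.3  0.02 1.29 0.   1.61]
```

```bash
python3 -m pendant '[0,0.5,25,0,80, 0,0.5,50,0,80, 0,0.5,66,0,80, 0,0.5,75,0,80, 0,0.5,75,0,80]'|sed -n '2p;4p'; python3 -m pendant '[0,0,0,0,66, 0,0,0,0,60, 0,0,0,0,50, 0,0,0,0,45, 0,0,0,0,45]'|tail -5;  python3 -m pendant '[0,1,0,0,45, 0,1,0,0,45, 0,1,0,0,45]'|sed -n '2p;4p'
```

```text
tool_pos: [0.5484, 0.0686, 0.1956]
force: [-0.8, 0.3, 0.6]
tool_pos: [0.5517, 0.069, 0.1989]
eef_rot: [0.001, 0.677, 0.736, 0.001]
force: [-1.7, -0.3, 6.0]
grip_width: 0.67
grip_force: 64.9
tool_pos: [0.5517, 0.069, 0.1989]
force: [-3.6, -0.2, 8.1]
```

```bash
python3 -m pendant '[0,1,-1,0,45, 0,1,-2,0,45, 0,1,-2,0,45]'|sed -n '2p;4p'
```

```text
tool_pos: [0.552, 0.069, 0.199]
force: [-4.7, 0.3, 3.4]
```

```bash
python3 -m pendant '[0,1,0,0,45, 0,2,0,0,45, 0,2,0,0,45]'|sed -n '2p;4p'
```

```text
tool_pos: [0.5521, 0.069, 0.199]
force: [-9.8, -0.6, 6.6]
```

```bash
python3 -m pendant '[0,1,0,0,45, 0,1,0,0,45, 0,1,0,0,45]'|sed -n '2p;4p'
```

```text
tool_pos: [0.5522, 0.069, 0.1991]
force: [-10.6, 0.7, 9.5]
```

```bash
python3 -m pendant '[0,-1.5,0,0,45, 0,-2.5,-1,0,45, 0,-3.5,-2,0,45, 0,-3.5,-2,0,45]'|sed -n '2p;4p'
```

```text
tool_pos: [0.552, 0.0689, 0.2002]
force: [-2.3, -0.7, -3.0]
```

```bash
python3 -m pendant '[0,0,1,0,45, 0,0,1.5,0,45, 0,0,1.5,0,45]'|sed -n '2p;4p'; python3 -m pendant '[0,0,0,0,60, 0,0,0,0,66, 0,0,0,0,72, 0,0,0,0,78, 0,0,0,0,80]' | tail -5;  python3 -m pendant '[0,0,-5,0,80, 0,0,-20,0,80, 0,0,-45,0,80, 0,0,-75,0,80, 0,0,-75,0,80]'|sed -n '2p;4p'
```

```text
tool_pos: [0.552, 0.0689, 0.199]
force: [-3.1, 0.7, -1.7]
tool_pos: [0.5533, 0.0691, 0.1998]
eef_rot: [0.001, 0.677, 0.736, 0.001]
force: [0.5, -0.3, -0.1]
grip_width: 0.939
grip_force: 0.0
tool_pos: [0.5553, 0.0693, 0.2805]
force: [0.8, 0.4, 1.2]
```

```bash
python3 -m pendant '[0,-20,-20,0,80, 0,-60,-20,0,80, 0,-100,-20,0,80, 0,-140,-20,0,80, 0,-170,-20,0,80]'>/dev/null; python3 -m pendant '[0,-30,0,0,80, 0,-30,0,0,80, 0,-30,0,0,80]' >/dev/null
python3 - <<'E'
from h import *
im,d=robot.grab_frame('top');W=world('top',d)*1000
def reg(n,r,zlo,zhi):
    v0,v1,u0,u1=r;P=W[v0:v1,u0:u1].reshape(-1,3);Q=P[(P[:,2]>zlo)&(P[:,2]<zhi)]
    R=cv2.minAreaRect(Q[:,:2].astype(np.float32));print(n,len(Q),np.round(np.median(Q,0),1),np.round(R[0],1),np.round(R[1],1),round(R[2],1))
reg('mallet',(145,192,234,255),205,250)
reg('old',(145,192,205,233),205,250)
reg('steel',(145,195,257,283),203,250)
reg('poly',(145,195,283,307),205,250)
reg('rub',(145,195,307,335),205,250)
go(0,0,0,0)
E
```

```text
mallet 573 [548.1  67.9 228.9] [550.3  68.9] [58.2 40.2] 6.1
old 757 [538.3 118.7 232.7] [542.2 120.8] [71.5 42.5] 2.9
steel 611 [539.1  15.7 216.8] [539.8  16.5] [82.4 34.1] 4.9
poly 643 [551.1 -38.  230. ] [553.3 -37.5] [66.9 41.8] 6.4
rub 751 [555.3 -88.5 232.3] [558.4 -89.8] [74.6 43.7] 3.5
t 22.47 pos [353.5  52.2 295. ] yawy 4.85 tilt [0.0027 0.0004] shift [ -22.1 -357.4  294. ] turn 4.85 F [ 0.6 -0.5 -0.4] j [ 0.15 -0.06 -0.34  1.29 -0.    1.63]
```

```bash
python3 -c "
from plant import robot
print(robot.finish_job())"
```

```text
the job is handed in; nothing more can be done
None
```

The mallet hangs in the empty fork, pushed to the stop at about 12 N and let go, and the job is handed in; I could not see the catch itself, so I take it as shut from the force at the stop, and the top camera shows the four neighbours within about 1 mm of their starts.

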